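Lock out a bench pump's speed control and hold its head open

TASK

I am about to lay new tubing in this bench pump, so make it safe first: turn the speed knob until its pointer is at the zero mark, then push the lock slide fully home over the knob. Only after that swing the sprung pressure arm away from the rotor by its upright black handle, right up to its stop, and keep holding it there by the handle: you finish while holding it open. Leave everything else on and around the pump where it is.

Things in the scene. Friction and masses are not known exactly. Their poses are not given: they have to be found in the camera images.
- pump: bench peristaltic pump, fixed: flat light-grey housing 250 mm deep (x) by 320 mm wide (y), controls on its metal deck 88 mm above the bench. Origin: centre of its underside; x from its front edge (nearest the robot) to its rear, y to its left, z up. On the deck's right (-y): black speed knob with dial marks, and in front of it the steel lock slide. On its left (+y): rotor and pressure arm.
- rotor_top (a point): top of the axle nut of the pump's rotor, 44 mm above the deck, at x +20, y +45 mm in the pump frame. The rotor: 90 mm across, 38 mm high, four white rollers between two discs. It does not turn.
- speed_knob (a joint): angle of the speed knob (rad). 0: bar along the pump's x, white pointer at the zero mark (longest dial mark, with a wedge, at the knob's rear, +x side). Positive: clockwise seen from above, so the bar's heading is the pump's yaw minus this angle. Range -1.3 to 1.3. Stays where it is left; turns with about 0.04 N m.
- knob_grip (a point): point on the speed knob's vertical axis, 22 mm above the deck, at x +40, y -85 mm in the pump frame. The knob: black upright bar 48 mm long, 11 mm wide, from 4.5 to 32.5 mm above the deck, on a round skirt 52 mm across and 4.5 mm high. Turned by pinching it across the 11 mm.
- knob_lock (a joint): travel of the lock slide (m) along the pump's +x towards the knob. 0: drawn back to the front; 0.044: fully home at its end stop, its two prongs around the front end of the knob's bar. Slides with about 2 N, stays where it is left. The prongs take the bar, and centre it, only if the knob is within about 0.2 rad of zero; else they jam on the bar.
- lock_tab (a point): middle of the lock slide's thumb tab, 25 mm above the deck, travelling with it: pump frame x -56 mm drawn back, -12 mm home, y -85. Tab: upright steel block 18 (x) by 14 mm (y), 12 to 39 mm above the deck, on a 28 x 31 mm base 12 mm high between rails 8 mm high. Two prongs, 14 mm high, 14 mm apart inside, flared tips, reach 50 mm from it to the knob.
- pressure_arm (a joint): angle of the pressure arm (rad). 0: closed on the rotor, where its spring keeps it. Grows as the handle swings away from the rotor to the pump's left (clockwise seen from above), to the stop pin at 0.42. The spring pulls it shut with 0.45 N m at 0, 1.12 N m at the stop (3 to 7.5 N at the handle). Let go, it snaps shut.
- pivot_axis (a point): point on the vertical axis of the pressure arm's pivot, 27 mm above the deck, at x +85, y +85 mm in the pump frame. The metal arm, top 27 mm above the deck (shoe 31 mm), runs from here forward along the rotor's left side, with a curved grey shoe towards the rotor.
- pull_handle: black upright round handle, 18 mm thick, on the arm's free front end. Origin on its axis, 55 mm above the deck; grip from 18 mm below (10 mm over the arm) to 21 mm above it. 153 mm from the pivot axis: pump frame x -65, y +115 mm closed, about x -40, y +174 mm on the stop, past the housing's edge. It turns on its own axis easily, so only its position matters.
- sample_vial: small amber sample vial with white cap, 24 mm across, 48 mm tall, standing on the pump deck between display and rotor; origin: centre of its underside
- hex_key: L-shaped hex key, 5 mm thick, 75 mm by 20 mm, lying on the front strip of the pump deck; origin: on its long leg, 40 mm from that leg's free end
- petri_stack: stack of three clear petri dishes, 90 mm across, 44 mm tall, on the bench at the pump's left; origin: centre of its underside
- tape_roll: roll of paper label tape, 90 mm across, 22 mm tall, lying on the bench at the pump's left; origin: centre of its underside
- reagent_bottle: capped glass bottle, 70 mm across, 125 mm tall, on the bench at the pump's left rear; origin: centre of its underside
- tube_rack: tube rack with capped tubes, 100 x 110 mm, 76 mm tall, on the bench at the pump's right rear; origin: centre of its underside
- tip_box: lidded pipette tip box, 88 x 123 mm, 68 mm tall, on the bench at the pump's right front; origin: centre of its underside

How it is judged:
By the outcome, as a careful person would: the job done as asked, in the order asked, and still so for the second after the job is handed in, while the arm keeps its last pose, push and grip.
It also fails if it takes over 58 s, if anything falls off the work surface, if the arm or the gripper's body presses on something with over 40 N, if the wrist force passes 120 N, or if a joint passes its speed limit or range.

ROBOT

A 6-joint arm with a two-finger parallel gripper is mounted at the origin on the work surface. World frame = base frame: x ahead of the robot, y to its left, z up, the work surface at z = 0. Lengths are in mm, angles in degrees, forces in N, time in s.
With the tool pointing down it reaches from about 300 to 850 mm from the base axis. Payload 4.2 kg.
Tool frame: the origin (TCP) lies midway between the tips of the shut fingers; the grasp point (between the pads) lies 19 mm behind it; z points along the fingers, x is the direction in which the jaws open and shut, and the axes are right-handed (so a half turn about z gives the same grasp; the last joint's range is limited). The gripper opens to 91 mm and grips with 3 to 60 N. Pads are 32 mm wide; open, the fingers measure 118 mm over their backs; the gripper's body (76 mm by 178 mm) begins 60 mm behind the grasp point.
Start: joints at [74.485, 18.312, 89.639, -0, 72.044, -1.146], TCP at [142.704, 557.027, 213.976] pointing down, gripper open.
Joint ranges: [-177.97, 177.97], [-48.28, 115.42], [12.27, 149.76], [-77.06, 257.06], [2.81, 150.46], [-146.56, 146.56]. Speed limits (degrees/s): [147.25, 147.25, 180, 180, 180, 180].

INTERFACE

Orientations are given as [roll, pitch, yaw] about the fixed x, y, z axes, in that order (R = Rz(yaw) Ry(pitch) Rx(roll)).
In Python, from workcell import monitor, vision, job, models gives the robot as it stands.
- The arm moves only by the shell command python3 -m creep 'ROWS' [FORCE]. ROWS is text: rows parted by semicolons, each of 7 numbers parted by spaces: the shift along the world's x, y, z in cm, then the turn, a rotation vector about the world's x, y, z in rad, then the gripper's target within -1 to 1 (shut at 1, half-way at 0, fully open at -1). In form: tx ty tz ax ay az hand; .... A call has 1 to 12 rows; each row shifts and turns the pose as measured when the row begins; what a row does not reach is not made up. A row lasts 1/12 s, in which the tool goes at most 41.7 mm and 7.16 degrees, less where a joint would pass 70% of its speed; a pose out of reach is approached as far as the arm can. A call is refused whole if a number of a shift passes 4.17 or a number of a turn 0.125, either way. A call with a gripper value outside its range is refused whole. The fingers move at their own pace and stop on an object; FORCE is the grip in N (left out, the last holds). Time passes only in rows, so rows that do not move let the fingers close. It gives the time, the measured TCP pose, the force and the opening at its end, in the units of the state.
- monitor.state(): the state, without advancing time (a new reading comes with each control period).
- vision.grab_frame(name): name is "scene" or "top"; returns a dict with "img" (480x640x3 uint8, red, green, blue), "mtx" (3x3 intrinsics, pixels), "dist_coeffs" ([k1, k2, p1, p2, k3] as OpenCV has them; the pictures are not rectified), "view" (4x4, takes a point from world to camera coordinates). Camera axes: x right, y down, z forward; pixel columns grow to the right and rows downward; lengths in mm; the calibration is good to about 2 mm. A picture is of the moment at which its call begins. There is no depth.
- job.job_done(): hands the job in, once; it reports no verdict.
Trained networks look in the newest picture that a camera, given by its name, has taken for a name from the list of things; names that differ only in an ending like _2 or _b are one class to them, and where a whole thing is asked for, a point or a joint stands for the part that bears it (a point fixed in the world has none). Each returns a list of dicts, best first, with "confidence" (0 to 1); they miss things now and then, are a little off and sometimes report something else, mostly with a low value. They report only what shows in the picture. A call takes as long as a camera call.
- models.search_frame(camera, query): "rect" ([left, top, right, bottom] in pixels, round what is visible of it).
- models.mark_of(camera, query): "at" ([column, row] in pixels: a listed point, or the origin of a listed thing).
The state is a dict: "time_s": time; "qpos": joint angles; "qvel": joint speeds; "effort": joint torques, N m; "ee_pos": TCP position; "ee_rot": TCP orientation; "force": force on the tool from outside, world axes, zero at the start; "torque": the same for the moment, N m; "gripper_width": finger opening in mm.
Only numpy, scipy, OpenCV 4.12 (cv2) and the standard library are available. Lean on these libraries where they do the work, as an engineer would, in place of code of your own. Each camera call takes 0.05 s, during which the arm holds its last target.

## Working session

There is one attempt and no reset: what is moved stays moved. The work goes in short steps, Python scripts to look and compute and a shell command to move; the robot and the scene stay as the last step left them, time stands still between calls to the robot, and variables do not carry over. Pictures are saved under pics/ and viewed, and the job is handed in when it is done.

```bash
mkdir -p pics; ls
python3 - <<'E'
from workcell import monitor, vision, models
import cv2
print(monitor.state())
for n in ("scene","top"):
    f=vision.grab_frame(n)
    cv2.imwrite(f"pics/{n}0.png",f["img"][:,:,::-1])
    print(n,f["mtx"].tolist(),f["dist_coeffs"],f["view"].tolist() if hasattr(f["view"],"tolist") else f["view"])
    for q in ["pump","rotor_top","knob_grip","lock_tab","pivot_axis","pull_handle","sample_vial","hex_key","petri_stack","tape_roll","reagent_bottle","tube_rack","tip_box"]:
        print(q,[(d["at"],round(d["confidence"],2)) for d in models.mark_of(n,q)[:2]])
print(monitor.state()["time_s"])
E
```

```text
pics
{'time_s': 0.0, 'qpos': array([ 7.44843182e+01,  1.83513735e+01,  8.97088754e+01, -1.18583550e-03,
        7.20436479e+01, -1.14691211e+00]), 'qvel': array([ 0.01901453,  0.06117199, -0.009794  ,  0.01953012, -0.1116358 ,
       -0.04676785]), 'effort': array([ 1.53525662e-04, -4.12464023e+01, -2.31976175e+01,  7.28286593e-02,
        4.55609872e-02, -1.34907018e-04]), 'ee_pos': array([142.56749158, 556.50153341, 213.10624086]), 'ee_rot': array([-1.79999048e+02,  1.03898513e-01,  7.56315978e+01]), 'force': array([-0.34228013,  0.08724057, -0.41505817]), 'torque': array([-0.0006863 ,  0.01708202, -0.01281255]), 'gripper_width': 90.93645668214909}
scene [[551.3796611658627, 0.0, 320.9570882737172], [0.0, 551.3796611658627, 239.59327453947492], [0.0, 0.0, 1.0]] [-0.07067752  0.          0.          0.          0.        ] [[-0.8618099484829589, 0.5068804076976364, 0.018864384116048582, 475.16011872770474], [0.30571100008437524, 0.5487350572806297, -0.7780942239463262, -125.76515206360786], [-0.40475226635957356, -0.6648022933199781, -0.627864247806233, 1283.3800475649273], [0.0, 0.
[... 778 characters left out ...]
0.9979998481523841, -0.030260790395815983, -0.05550304183051165, 580.0826252753876], [0.05587532133730021, -0.01159813728704852, -0.998370388020861, 1048.8365074515373], [0.0, 0.0, 0.0, 1.0]]
pump [([295.8, 246.4], 0.68)]
rotor_top [([271.6, 237.1], 0.81)]
knob_grip [([335.1, 217.4], 0.73)]
lock_tab []
pivot_axis [([247.9, 212.8], 0.67), ([271.1, 238.7], 0.18)]
pull_handle [([245.5, 283.9], 0.55)]
sample_vial [([285.6, 195.9], 0.69), ([312.6, 290.8], 0.25)]
hex_key [([310.4, 287.5], 0.41), ([406.4, 187.0], 0.38)]
petri_stack [([186.8, 308.9], 0.6)]
tape_roll [([177.8, 266.0], 0.57)]
reagent_bottle [([184.7, 216.4], 0.89)]
tube_rack [([405.8, 187.4], 0.8)]
tip_box [([419.2, 257.0], 0.69)]
1.4
```

View pics/scene0.png

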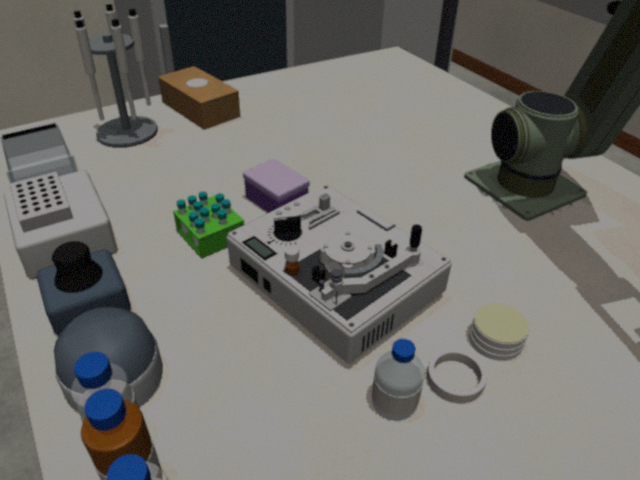

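View pics/top0.png

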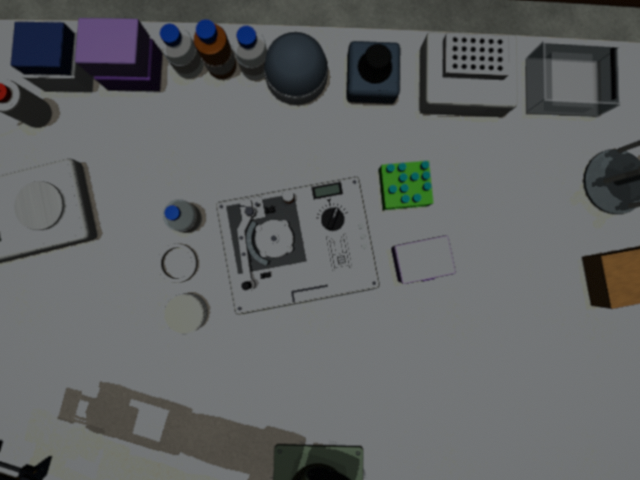

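```bash
cat > h.py <<'E'
import numpy as np, cv2
from scipy.optimize import least_squares
from workcell import monitor, vision, models
def proj(f,P):
    P=np.atleast_2d(P).astype(float); V=np.array(f["view"])
    r,_=cv2.Rodrigues(V[:3,:3]); return cv2.projectPoints(P,r,V[:3,3],np.array(f["mtx"]),np.array(f["dist_coeffs"]))[0][:,0]
def atz(f,uv,z):
    V=np.array(f["view"]); u=cv2.undistortPoints(np.array([[uv]],float),np.array(f["mtx"]),np.array(f["dist_coeffs"]))[0,0]
    d=V[:3,:3].T@np.array([u[0],u[1],1]); c=-V[:3,:3].T@V[:3,3]; return c+d*(z-c[2])/d[2]
def p2w(p,P):
    c,s=np.cos(p[2]),np.sin(p[2]); P=np.atleast_2d(P).astype(float)
    return np.c_[p[0]+c*P[:,0]-s*P[:,1],p[1]+s*P[:,0]+c*P[:,1],P[:,2]]
PTS=dict(rotor_top=(20,45,132),knob_grip=(40,-85,110),pivot_axis=(85,85,115),pull_handle=(-65,115,143),lock_tab=(-56,-85,113))
E
python3 - <<'E'
from h import *
F={n:vision.grab_frame(n) for n in("scene","top")}
obs=[("scene","rotor_top",(350.5,239)),("scene","knob_grip",(287.9,223.2)),("scene","lock_tab",(323.8,202.4)),("scene","pivot_axis",(338.7,282.6)),("scene","pull_handle",(415.2,233.5)),
("top","rotor_top",(271.6,237.1)),("top","knob_grip",(335.1,217.4)),("top","pivot_axis",(247.9,212.8)),("top","pull_handle",(245.5,283.9))]
cor=[((125,160,88),(218,202)),((125,-160,88),(358,177)),((-125,-160,88),(380,288)),((-125,160,88),(237,314))]
def res(p):
    r=[proj(F[c],p2w(p,PTS[n]))[0]-np.array(u) for c,n,u in obs]
    r+=[proj(F["top"],p2w(p,P))[0]-np.array(u) for P,u in cor]
    return np.ravel(r)
s=least_squares(res,[450,50,.15],loss="soft_l1",x_scale=[100,100,.1])
print(s.x,np.degrees(s.x[2])); print(res(s.x).reshape(-1,2).round(1))
np.save("p.npy",s.x)
for n in PTS: print(n,p2w(s.x,PTS[n]).round(1))
for c,(k,b) in {"top":(5,(200,160,400,330)),"scene":(3,(210,170,470,370))}.items():
    im=F[c]["img"][:,:,::-1].copy()
    l,t,r,bb=b
    im=cv2.resize(im[t:bb,l:r],None,fx=k,fy=k,interpolation=cv2.INTER_CUBIC)[:600,:]
    im=cv2.convertScaleAbs(im,alpha=1.5)
    P=[(sx*125,sy*160,88) for sx,sy in((1,1),(1,-1),(-1,-1),(-1,1))]
    q=((proj(F[c],p2w(s.x,P))-[l,t])*k).astype(int); cv2.polylines(im,[q],True,(0,0,255),1)
    for n in PTS: cv2.circle(im,tuple(int(v) for v in (proj(F[c],p2w(s.x,PTS[n]))[0]-[l,t])*k),4,(0,255,0),1)
    im=im if im.shape[1]<=800 else cv2.resize(im,(800,int(im.shape[0]*800/im.shape[1])))
    cv2.imwrite(f"pics/{c}1.png",im)
E
```

```text
[5.59049811e+02 6.29695560e+01 2.20226252e-01] 12.618034798176522
[[-2.5  4.6]
 [-0.9 -0.1]
 [ 2.7 -1.4]
 [-2.5 -0.4]
 [ 0.3  3.1]
 [ 1.1  1.4]
 [-2.9  0.9]
 [ 1.2 -0.5]
 [ 0.6  1.9]
 [-4.5  0.2]
 [-0.  -2.2]
 [ 0.4 -0.4]
 [-2.7  2.1]]
rotor_top [[568.7 111.3 132. ]]
knob_grip [[616.7 -11.2 110. ]]
pivot_axis [[623.4 164.5 115. ]]
pull_handle [[470.5 161.  143. ]]
lock_tab [[523.  -32.2 113. ]]
```

View pics/top1.png

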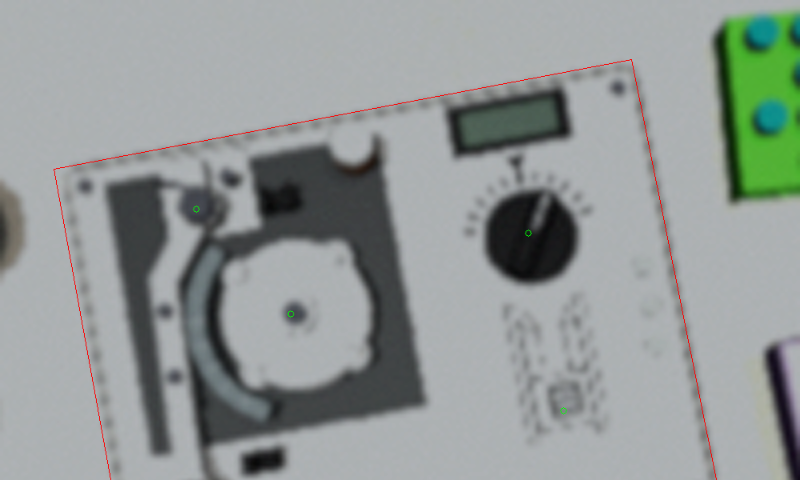

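View pics/scene1.png

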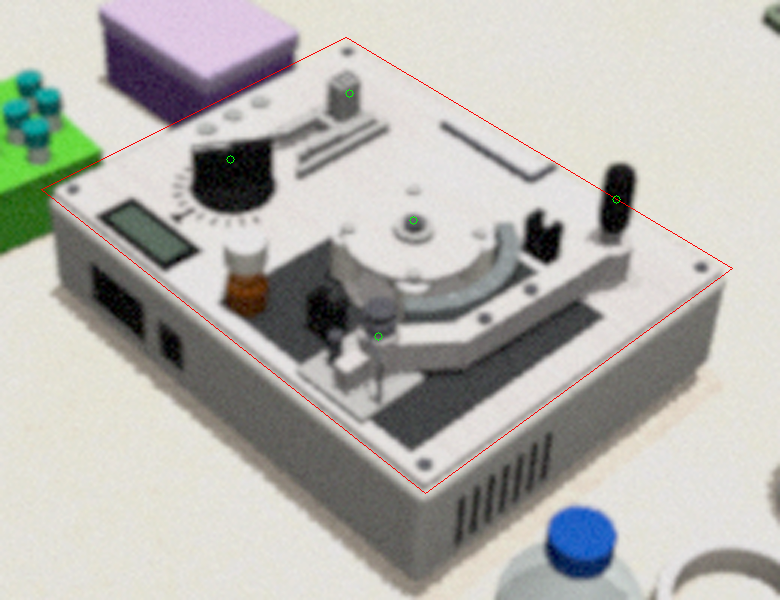

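Run:
```python
from h import *
im=cv2.imread("pics/top0.png")
a=cv2.convertScaleAbs(cv2.resize(im[225:325,210:390],None,fx=4.4,fy=4.4,interpolation=cv2.INTER_CUBIC),alpha=1.5)
cv2.imwrite("pics/top2.png",a)
a=cv2.convertScaleAbs(cv2.resize(im[185:285,310:390],None,fx=6,fy=6,interpolation=cv2.INTER_CUBIC),alpha=1.5)
cv2.imwrite("pics/top3.png",a)
```

```text
(no output)
```

View pics/top2.png

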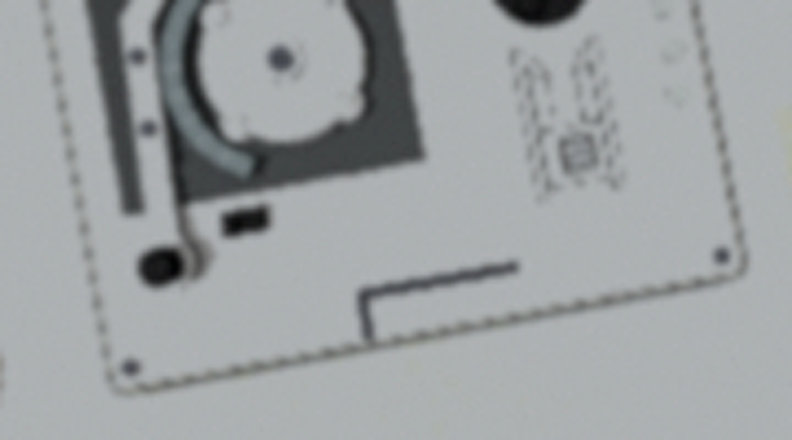

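View pics/top3.png

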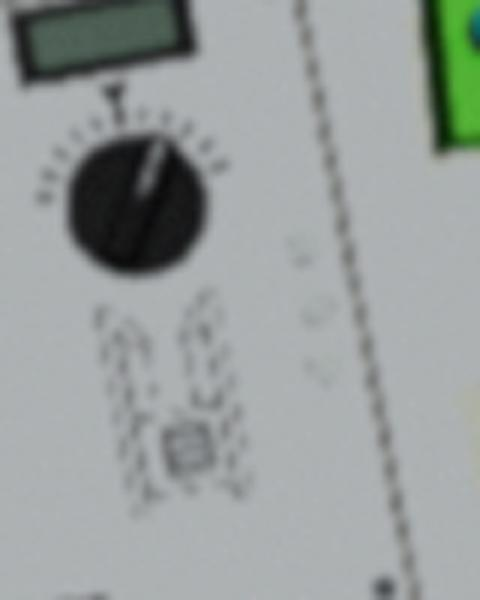

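Run:
```python
from h import *
F={n:vision.grab_frame(n) for n in("scene","top")}
o=[("top",(20,45,132),(273.6,238.4)),("top",(40,-85,92.5),(332.8,219.2)),("top",(-56,-85,127),(341.2,260)),("top",(-65,115,143),(247.2,285.5)),
("top",(125,160,88),(214.8,203)),("top",(125,-160,88),(358,176)),("top",(-125,-160,88),(380.3,288)),("top",(-125,160,88),(234.7,315))]
S=lambda u,v:(210+u/3,170+v/3)
o+=[("scene",(20,45,132),S(413,220)),("scene",(-56,-85,127),S(345,79)),("scene",(-65,115,143),S(617,199)),("scene",(125,160,88),S(425,490)),("scene",(125,-160,88),S(46,190)),("scene",(-125,-160,88),S(347,40)),("scene",(-125,160,88),S(730,268))]
def res(p,w):
    return np.ravel([proj(F[c],p2w(p,P))[0]-np.array(u) for c,P,u in o if c in w])
for w in(("top",),("scene",),("top","scene")):
    s=least_squares(lambda p:res(p,w),[559,63,.2],loss="soft_l1",x_scale=[100,100,.1])
    print(w,s.x,np.degrees(s.x[2]));print(res(s.x,w).reshape(-1,2).round(1).tolist())
np.save("p.npy",s.x)
for n in PTS: print(n,p2w(s.x,PTS[n]).round(1))
# pointer angle
a=atz(F["top"],(310+147/6,185+192/6),120);b=atz(F["top"],(310+163/6,185+140/6),120)
c=atz(F["top"],(310+115/6,185+92/6),88);d=atz(F["top"],(310+121/6,185+122/6),88)
k=p2w(s.x,PTS["knob_grip"])[0]
h=np.degrees(np.arctan2((b-a)[1],(b-a)[0])); print("pointer heading",h,"centre->tip",np.degrees(np.arctan2(b[1]-k[1],b[0]-k[0])),"zero heading",np.degrees(np.arctan2((c-k)[1],(c-k)[0])))
for n,z in [("vial",(290,197))]: pass
```

```text
('top',) [5.59258871e+02 6.17126722e+01 2.17375894e-01] 12.454721296681235
[[-0.3, -0.0], [-0.3, -0.1], [0.7, 2.8], [-0.6, 0.1], [-0.6, -1.1], [0.7, -1.1], [0.6, -0.2], [-0.1, 0.8]]
('scene',) [5.59082038e+02 6.25919401e+01 2.21064861e-01] 12.666083542148478
[[0.2, 0.1], [1.5, -1.6], [-0.3, 0.1], [0.0, 1.0], [-1.8, -0.2], [-0.5, -1.1], [0.6, -0.1]]
('top', 'scene') [5.59033360e+02 6.21313497e+01 2.19701519e-01] 12.587969799288562
[[-0.5, 0.2], [-0.6, -0.1], [0.5, 2.8], [-0.7, 0.3], [-0.9, -0.8], [0.4, -1.1], [0.5, -0.3], [-0.1, 1.1], [0.0, -0.1], [1.5, -1.8], [-0.5, 0.0], [-0.3, 0.8], [-1.8, -0.5], [-0.4, -1.2], [0.5, -0.1]]
rotor_top [[568.7 110.4 132. ]]
knob_grip [[616.6 -12.1 110. ]]
pivot_axis [[623.5 163.6 115. ]]
pull_handle [[470.5 160.2 143. ]]
lock_tab [[522.9 -33.  113. ]]
pointer heading -15.45203661004926 centre->tip -23.00522305739067 zero heading 10.408905840775262
```

```bash
python3 -m creep '2.6 -3.1 0.2 0 0 0 -1; 2.6 -3.1 0 0 0 0 -1; 2.6 -3.1 0 0 0 0 -1; 2.6 -3.1 0 0 0 0 -1; 2.6 -3.1 0 0 0 0 0; 2.6 -3.1 0 0 0 0 0.2; 2.6 -3.1 0 0 0 0 0.2; 2.6 -3.1 0 0 0 0 0.2; 2.6 -3.1 0 0 0 0 0.2; 2.6 -3.1 0 0 0 0 0.2; 2.6 -3.1 0 0 0 0 0.2; 2.6 -3.1 0 0 0 0 0.2' 20
```

```text
time_s: 2.6
ee_pos: [457.3, 177.3, 217.1]
ee_rot: [179.9, -0.5, 76.5]
force: [1.3, 0.2, -0.3]
gripper_width: 40.8
```

```bash
python3 -m creep '2.6 -3.1 0 0 0 -0.02 0.2; 2.6 -3.1 0 0 0 -0.02 0.2; 2.6 -3.1 0 0 0 -0.02 0.2; 2.6 -3.1 0 0 0 -0.01 0.2; 2.6 -3.1 0 0 0 0 0.2; 1.0 -1.2 0 0 0 0 0.2; 0 0 0 0 0 0 0.2; 0 0 0 0 0 0 0.2'
python3 - <<'E'
from h import *
f=vision.grab_frame("scene")["img"][:,:,::-1]
cv2.imwrite("pics/s2.png",cv2.resize(f[100:320,180:460],None,fx=2.7,fy=2.7,interpolation=cv2.INTER_CUBIC))
E
```

```text
time_s: 3.27
ee_pos: [604.7, -4.0, 216.8]
ee_rot: [179.6, -0.5, 71.7]
force: [0.0, 0.9, -0.5]
gripper_width: 36.7
```

View pics/s2.png

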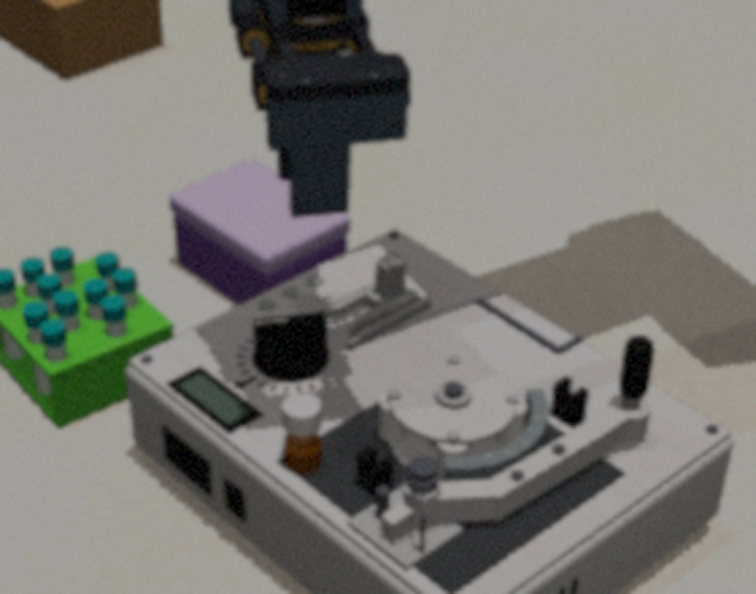

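```bash
python3 -m creep '1.2 -0.8 0 0 0 0 0.2; 0 0 -3.5 0 0 0 0.2; 0 0 -3.5 0 0 0 0.2; 0 0 -1 0 0 0 0.2; 0 0 0 0 0 0 0.2'
```

```text
time_s: 3.73
ee_pos: [614.3, -5.2, 138.4]
ee_rot: [179.4, -0.7, 72.1]
force: [-0.1, -0.1, -0.8]
gripper_width: 36.6
```

```bash
python3 -m creep '0.3 -0.8 -0.5 0 0 0 0.2; 0 0 0 0 0 0 0.2; 0 -0.1 -1.5 0 0 0 0.2; 0 0 -1.5 0 0 0 0.2; 0 0 -0.3 0 0 0 0.2; 0 0 0 0 0 0 0.2'
```

```text
time_s: 4.23
ee_pos: [621.4, -12.6, 108.5]
ee_rot: [178.6, -0.9, 72.3]
force: [0.3, 1.3, 0.3]
gripper_width: 36.6
```

Run:
```python
from h import *
for n,b in(("scene",(250,160,370,260)),("top",(300,180,400,280))):
    f=vision.grab_frame(n)["img"][:,:,::-1]; l,t,r,bb=b
    cv2.imwrite(f"pics/{n}3.png",cv2.resize(f[t:bb,l:r],None,fx=6,fy=6,interpolation=cv2.INTER_CUBIC))
```

```text
(no output)
```

View pics/scene3.png

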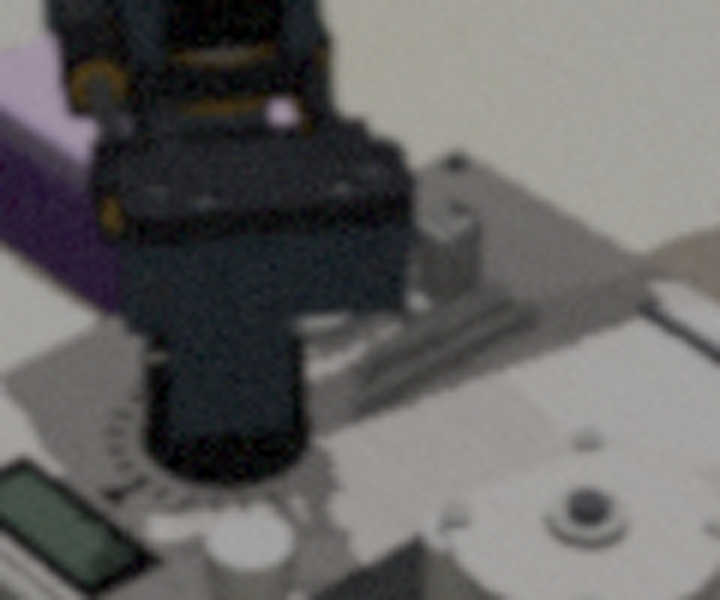

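View pics/top3.png

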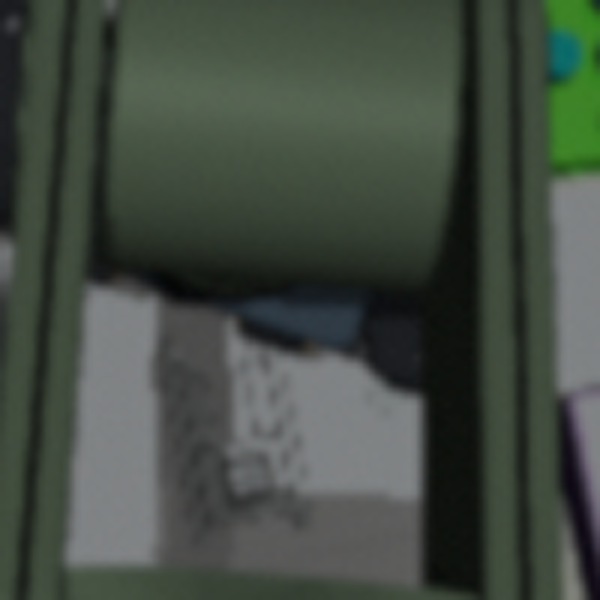

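```bash
python3 -m creep '-0.5 0.05 -0.6 -0.007 0.028 0 0.2; 0 0 -0.1 0 0 0 0.2; 0 0 0 0 0 0 0.2; 0 0 0 0 0 0 0.6;0 0 0 0 0 0 1;0 0 0 0 0 0 1;0 0 0 0 0 0 1;0 0 0 0 0 0 1' 15; python3 -c "
from workcell import monitor as m;s=m.state();print(s['force'],s['torque'],s['qpos'])"
```

```text
time_s: 5.0
ee_pos: [618.0, -13.0, 105.2]
ee_rot: [179.8, 0.1, 72.4]
force: [-0.8, -3.6, -0.8]
gripper_width: 10.7
[-0.83575292 -3.62879276 -0.8011891 ] [-0.52840131  0.0916733  -0.01080119] [ -2.21341158  26.78147559  92.80309328  -0.12699513  60.21406744
 -74.51089963]
```

```bash
python3 -m creep '0 -0.03 0 0 0 0.08 1;0 0 0 0 0 0.08 1;0 0 0 0 0 0.08 1;0 0 0 0 0 0.08 1;0 0 0 0 0 0.08 1;0 0 0 0 0 0.06 1;0 0 0 0 0 0 1;0 0 0 0 0 0 1'; python3 -c "
from workcell import monitor as m;s=m.state();print(s['force'],s['torque'],s['qpos'])"
```

```text
time_s: 5.67
ee_pos: [618.0, -13.0, 105.2]
ee_rot: [179.8, -0.1, 99.7]
force: [1.1, -1.0, -0.2]
gripper_width: 11.0
[ 1.12105788 -1.03852158 -0.16052289] [-0.06210136  0.00356954  0.06759462] [  -2.3461347    26.77078084   92.82305415    0.16193839   60.18808671
 -102.17600351]
```

```bash
python3 -m creep '0 0 0 0 0 0.055 1;0 0 0 0 0 0 1;0 0 0 0 0 0.005 1;0 0 0 0 0 0 1'; python3 -c "
from workcell import monitor as m;s=m.state();print(s['force'],s['torque'])"
```

```text
time_s: 6.0
ee_pos: [618.0, -13.0, 105.2]
ee_rot: [179.8, -0.1, 102.9]
force: [-0.3, 0.2, 0.4]
gripper_width: 10.6
[-0.27807632  0.24210642  0.35189913] [-0.0759613   0.04963536  0.03216647]
```

```bash
python3 -m creep '0 0 0 0 0 0 0.2;0 0 0 0 0 0 0.2;0 0 0 0 0 0 0.2;0 0 3 0 0 0 0.2;0 0 3 0 0 0 0.2; 0 0 0.3 0 0 0 0.2; -3.5 -0.7 0 0 0 0 1; -3.5 -0.7 0 0 0 0 1; -3.5 -0.7 0 0 0 0 1;-1.5 -0.4 0 0 0 0 1; 0 0 0 0 0 0 1; 0 0 0 0 0 0 1'
python3 - <<'E'
from h import *
for n,b in(("scene",(210,150,370,260)),("top",(300,180,400,280))):
    f=vision.grab_frame(n)["img"][:,:,::-1]; l,t,r,bb=b
    cv2.imwrite(f"pics/{n}4.png",cv2.resize(f[t:bb,l:r],None,fx=5,fy=5,interpolation=cv2.INTER_CUBIC))
E
```

```text
time_s: 7.0
ee_pos: [492.9, -36.9, 167.3]
ee_rot: [179.8, -0.3, 102.6]
force: [-0.2, -0.5, 0.7]
gripper_width: 0.9
```

View pics/scene4.png

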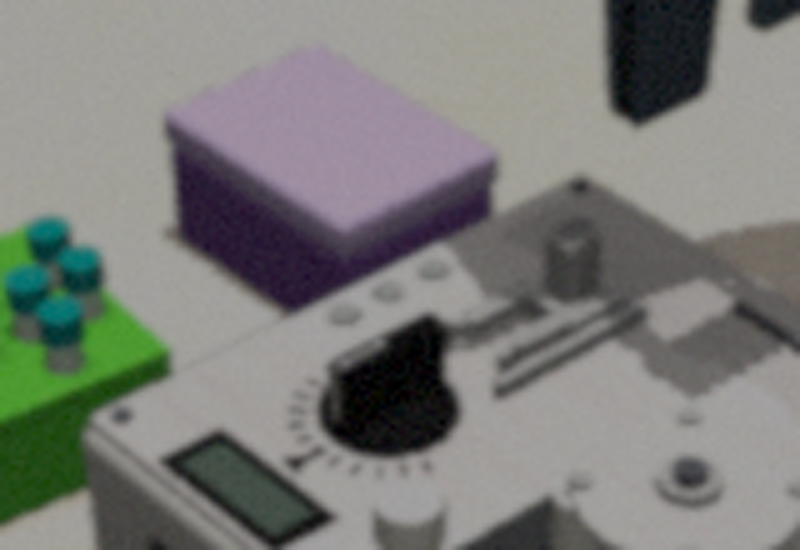

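View pics/top4.png

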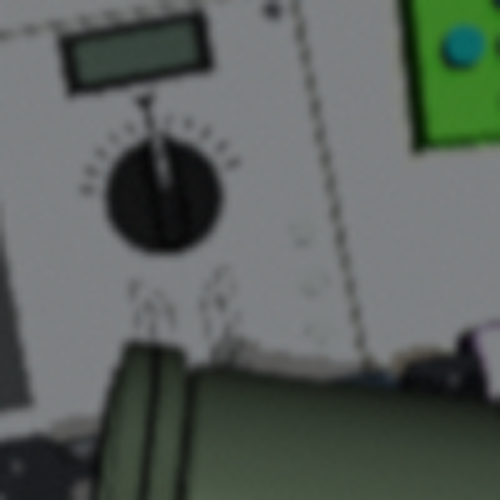

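```bash
python3 -m creep '0 -0.28 0 0 0 0 1; 0 0 -2.5 0 0 0 1;0 0 -2.5 0 0 0 1;0 0 -0.5 0 0 0 1;0 0 0 0 0 0 1;0 0 0 0 0 0 1'
python3 - <<'E'
from h import *
for n,b in(("scene",(250,130,410,250)),):
    f=vision.grab_frame(n)["img"][:,:,::-1]; l,t,r,bb=b
    cv2.imwrite(f"pics/{n}5.png",cv2.resize(f[t:bb,l:r],None,fx=5,fy=5,interpolation=cv2.INTER_CUBIC))
E
```

```text
time_s: 7.6
ee_pos: [502.6, -39.6, 111.2]
ee_rot: [179.4, -0.1, 102.8]
force: [-0.1, 0.1, 0.5]
gripper_width: 0.0
```

View pics/scene5.png

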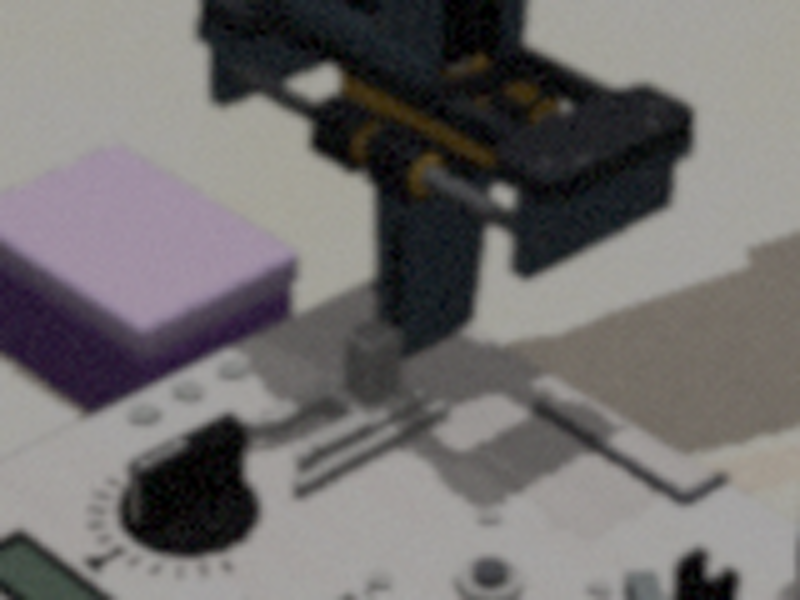

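```bash
python3 -m creep '-0.05 0.2 -0.1 0 0 0 1;0.5 0.11 0 0 0 0 1;0.5 0.11 0 0 0 0 1;0.5 0.11 0 0 0 0 1;0.5 0.11 0 0 0 0 1'; python3 -m creep '0.5 0.11 0 0 0 0 1;0.5 0.11 0 0 0 0 1;0.5 0.11 0 0 0 0 1'
```

```text
time_s: 8.07
ee_pos: [523.3, -33.0, 112.9]
ee_rot: [179.4, -0.1, 102.8]
force: [-1.9, -0.3, -1.6]
gripper_width: 0.3
time_s: 8.32
ee_pos: [539.8, -29.4, 113.0]
ee_rot: [179.4, -0.1, 102.8]
force: [-1.4, -0.8, -1.3]
gripper_width: 0.5
```

```bash
python3 -m creep '0.3 0.07 0 0 0 0 1;0.3 0.07 0 0 0 0 1'; python3 -m creep '0.3 0.07 0 0 0 0 1;0.3 0.07 0 0 0 0 1';python3 -m creep '0.3 0.07 0 0 0 0 1;0.3 0.07 0 0 0 0 1'
```

```text
time_s: 8.48
ee_pos: [541.1, -29.1, 112.7]
ee_rot: [-179.7, -0.1, 102.9]
force: [-13.2, -5.0, 10.4]
gripper_width: 0.5
time_s: 8.65
ee_pos: [540.9, -29.1, 113.0]
ee_rot: [-178.8, -0.1, 103.0]
force: [-9.8, -2.5, 6.5]
gripper_width: 0.4
time_s: 8.82
ee_pos: [540.8, -29.1, 113.3]
ee_rot: [-178.0, -0.1, 103.0]
force: [-9.7, -3.2, 5.4]
gripper_width: 0.6
```

```bash
python3 -m creep '-0.5 -0.11 0.1 0.02 0 0 1;-1.5 -0.33 0.2 0 0 0 1;0 0 3 0 0 0 1;0 0 3 0 0 0 1;0 0 1 0 0 0 1;0 0 0 0 0 0 1'
python3 - <<'E'
from h import *
p=np.load("p.npy")
for n,b in(("scene",(230,150,370,270)),("top",(300,180,400,280))):
    F=vision.grab_frame(n);f=F["img"][:,:,::-1]; l,t,r,bb=b
    im=cv2.resize(f[t:bb,l:r],None,fx=5,fy=5,interpolation=cv2.INTER_CUBIC)
    for P in [(-12-9,-85-7,127),(-12+9,-85-7,127),(-12+9,-85+7,127),(-12-9,-85+7,127)]:
        cv2.circle(im,tuple(int(v) for v in (proj(F,p2w(p,P))[0]-[l,t])*5),2,(0,0,255),-1)
    cv2.imwrite(f"pics/{n}6.png",im)
E
```

```text
time_s: 9.32
ee_pos: [523.7, -33.1, 188.9]
ee_rot: [-178.5, -1.3, 103.0]
force: [0.2, -0.2, 0.3]
gripper_width: 0.2
```

View pics/scene6.png

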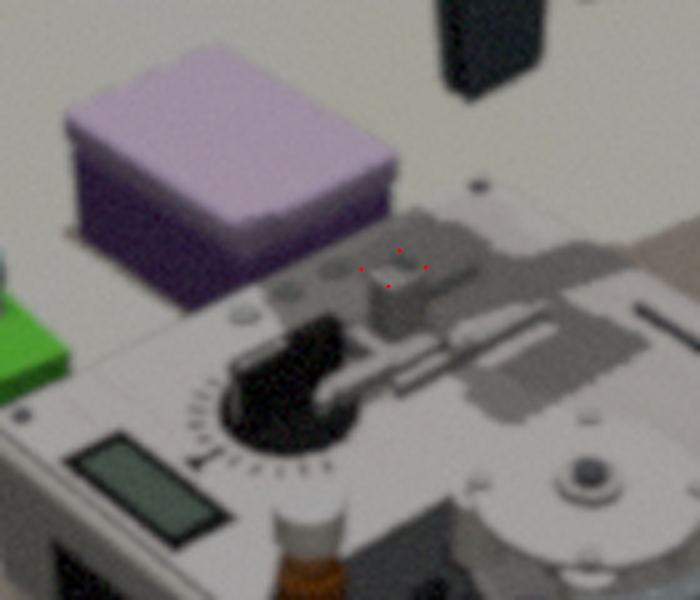

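View pics/top6.png

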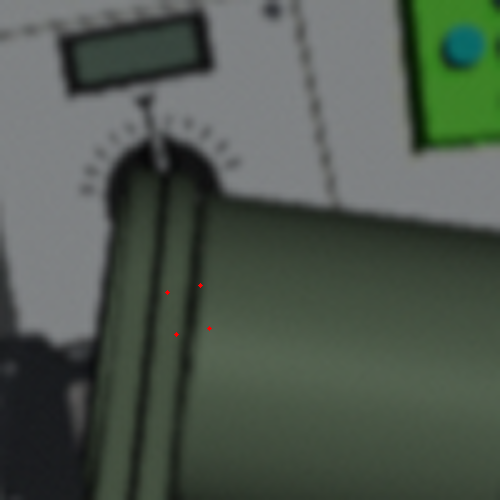

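```bash
python3 -m creep '-1.0 3.6 0 -0.016 -0.03 -0.08 -0.3;-1.0 3.6 0 0 0 -0.08 -0.3;-1.0 3.6 0 0 0 -0.08 -0.3;-1.0 3.6 0 0 0 -0.08 -0.3;-1.0 3.6 0 0 0 -0.08 -0.3;-0.3 1.2 0 0 0 0 -0.3;0 0 0 0 0 0 -0.3;0 0 0 0 0 0 -0.3'
python3 - <<'E'
from h import *
p=np.load("p.npy")
for n,b in(("scene",(320,110,480,230)),("top",(300,180,400,280))):
    F=vision.grab_frame(n);f=F["img"][:,:,::-1]; l,t,r,bb=b
    im=cv2.resize(f[t:bb,l:r],None,fx=5,fy=5,interpolation=cv2.INTER_CUBIC)
    if n=="top":
      for P in [(-12-9,-85-7,127),(-12+9,-85-7,127),(-12+9,-85+7,127),(-12-9,-85+7,127)]:
        cv2.circle(im,tuple(int(v) for v in (proj(F,p2w(p,P))[0]-[l,t])*5),2,(0,0,255),-1)
    cv2.imwrite(f"pics/{n}7.png",im)
E
```

```text
time_s: 10.08
ee_pos: [463.5, 164.4, 173.8]
ee_rot: [-179.0, 0.3, 78.7]
force: [0.5, -0.4, -0.2]
gripper_width: 50.9
```

View pics/scene7.png

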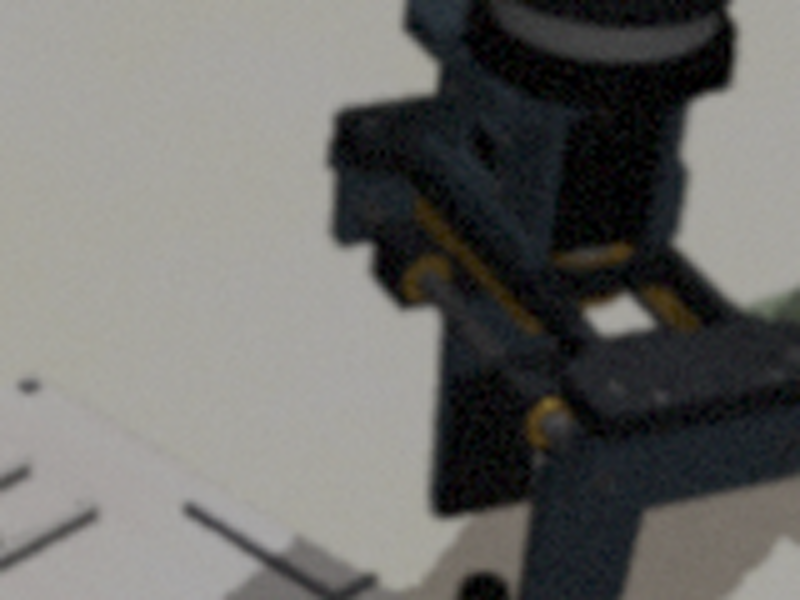

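View pics/top7.png

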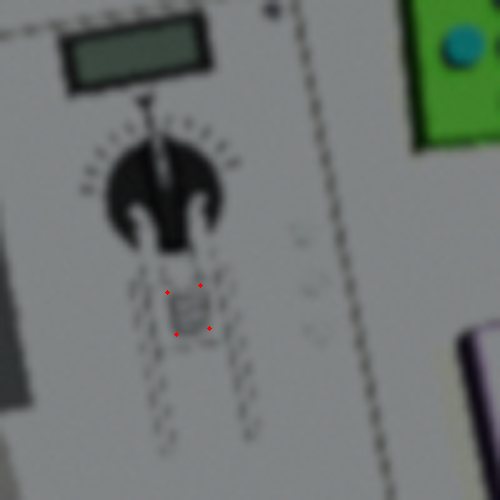

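```bash
python3 -m creep '0.7 -0.4 0 0 0 0 -0.3;0 0 0 0 0 0 -0.3;0 0 0 0 0 0 -0.3'
```

```text
time_s: 10.43
ee_pos: [472.8, 155.8, 173.3]
ee_rot: [-179.0, 0.3, 78.4]
force: [-0.0, -0.3, 0.5]
gripper_width: 58.9
```

```bash
python3 -m creep '-0.2 0.4 -1 0 0 0 -0.3;0 0 -1.5 0 0 0 -0.3;0 0 -1 0 0 0 -0.3;0 0 0 0 0 0 -0.3;0 0 0 0 0 0 -0.3'
python3 - <<'E'
from h import *
for n,b in(("scene",(340,140,480,260)),):
    F=vision.grab_frame(n);f=F["img"][:,:,::-1]; l,t,r,bb=b
    cv2.imwrite(f"pics/{n}8.png",cv2.resize(f[t:bb,l:r],None,fx=5,fy=5,interpolation=cv2.INTER_CUBIC))
E
```

```text
time_s: 10.85
ee_pos: [471.7, 157.6, 135.6]
ee_rot: [-179.1, 0.3, 78.0]
force: [-0.2, 0.2, -0.1]
gripper_width: 59.5
```

View pics/scene8.png

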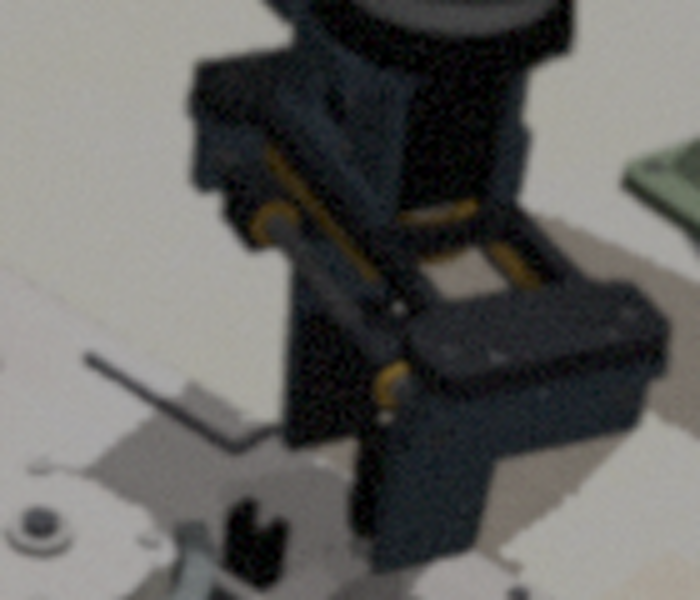

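```bash
python3 -m creep '-0.1 0.2 -0.4 0 0 0 -0.3;0 0 0 0 0 0 0.3;0 0 0 0 0 0 0.7;0 0 0 0 0 0 1;0 0 0 0 0 0 1;0 0 0 0 0 0 1;0 0 0 0 0 0 1;0 0 0 0 0 0 1' 40
```

```text
time_s: 11.57
ee_pos: [471.6, 160.0, 133.4]
ee_rot: [-179.3, 0.2, 78.0]
force: [0.4, -2.6, -0.8]
gripper_width: 16.8
```

```bash
python3 - <<'E'
from h import *
p=np.load("p.npy")
for t in np.arange(0,.47,.06).tolist()+[.42]:
    c,s=np.cos(t),np.sin(t); v=np.array([-150,30]); q=(85+c*v[0]+s*v[1],85-s*v[0]+c*v[1],143)
    print(round(t,2),p2w(p,q).round(1))
E
python3 -m creep '0 0.8 0 0 0 0 1;0.05 0.8 0 0 0 0 1;0.1 0.8 0 0 0 0 1'
```

```text
0.0 [[470.5 160.2 143. ]]
0.06 [[470.6 169.4 143. ]]
0.12 [[471.2 178.5 143. ]]
0.18 [[472.4 187.6 143. ]]
0.24 [[474.1 196.7 143. ]]
0.3 [[476.4 205.5 143. ]]
0.36 [[479.1 214.3 143. ]]
0.42 [[482.4 222.9 143. ]]
0.42 [[482.4 222.9 143. ]]
time_s: 11.82
ee_pos: [472.8, 181.8, 133.4]
ee_rot: [-179.3, 0.5, 78.0]
force: [-0.0, -4.2, 1.7]
gripper_width: 17.1
```

```bash
python3 -m creep '0.1 0.8 0 0 0 0 1;0.15 0.8 0 0 0 0 1;0.2 0.8 0 0 0 0 1'; python3 -m creep '0.25 0.7 0 0 0 0 1;0.3 0.7 0 0 0 0 1;0.3 0.6 0 0 0 0 1'
```

```text
time_s: 12.07
ee_pos: [477.8, 206.1, 133.4]
ee_rot: [-179.4, 0.8, 78.1]
force: [0.6, -7.0, 0.3]
gripper_width: 16.9
time_s: 12.32
ee_pos: [484.1, 223.5, 133.1]
ee_rot: [-179.2, 1.7, 78.4]
force: [-5.3, -24.6, 9.9]
gripper_width: 17.0
```

```bash
python3 -m creep '0.1 0.25 0 0 0 0 1;0.1 0.25 0 0 0 0 1;0.1 0.25 0 0 0 0 1'
python3 - <<'E'
from h import *
p=np.load("p.npy")
s=monitor.state();print(s["ee_pos"],s["force"],s["gripper_width"])
for n,b in(("scene",(230,150,470,330)),("top",(200,160,400,310))):
    F=vision.grab_frame(n);f=F["img"][:,:,::-1]; l,t,r,bb=b
    cv2.imwrite(f"pics/{n}9.png",cv2.convertScaleAbs(cv2.resize(f[t:bb,l:r],None,fx=3.3,fy=3.3,interpolation=cv2.INTER_CUBIC),alpha=1.3))
for _ in range(6): vision.grab_frame("top")
s=monitor.state();print(s["time_s"],s["ee_pos"],s["force"],s["gripper_width"])
E
```

```text
time_s: 12.57
ee_pos: [483.7, 222.5, 133.3]
ee_rot: [-179.0, 3.1, 78.8]
force: [-1.7, -13.3, 3.0]
gripper_width: 17.1
[483.72615908 222.52989067 133.29583579] [ -1.74307541 -13.29220999   3.01451275] 17.126519517865535
12.9667 [483.70602874 222.5319117  133.28362674] [ -2.17250972 -14.1166585    3.85997402] 17.141550719036925
```

View pics/scene9.png

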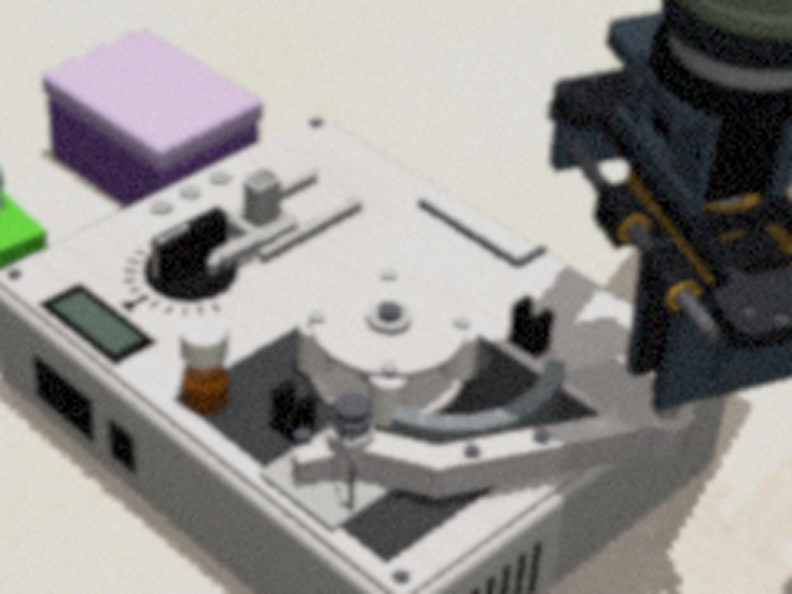

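View pics/top9.png

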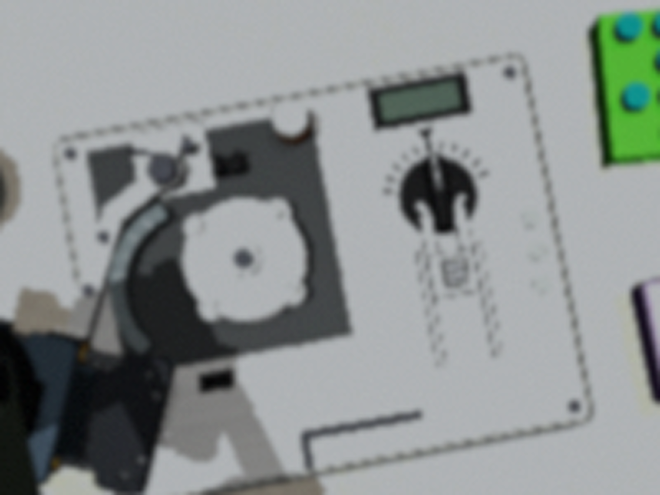

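```bash
python3 -m creep '0.15 0.4 0 0 0 0 1;0.15 0.4 0 0 0 0 1'
python3 - <<'E'
from h import *
for _ in range(10): vision.grab_frame("top")
s=monitor.state();print(s["time_s"],s["ee_pos"],s["ee_rot"],s["force"],s["gripper_width"])
E
```

```text
time_s: 13.13
ee_pos: [483.7, 222.6, 133.1]
ee_rot: [-178.7, 4.2, 78.9]
force: [-2.3, -18.4, 5.9]
gripper_width: 17.5
13.6333 [483.70886413 222.57658393 133.12994845] [-178.73800424    4.19031886   78.91049573] [ -2.83436451 -17.28722426   5.31622282] 17.401606752224414
```

More push gave no more travel, only more force, so the arm is on its stop and steady. I'm handing in now.

```bash
python3 -c "
from workcell import job; print(job.job_done())"
```

```text
the job is handed in; nothing more can be done
None
```

I set the speed knob to zero, pushed the lock slide fully home, then swung the pressure arm open to its stop. I handed the job in at 13.6 s with the gripper still holding the handle there.

- **Knob:** I turned it about 30°. The top picture shows the pointer on the zero mark, both before and after locking.
- **Lock slide:** It slid at about 2 N and came to a hard stop at the computed home position. In the pictures the prongs are around the bar, and the tab is within about 1 mm of where it should be in the top view. In the other view it was about a pixel off, which is within calibration.
- **Pressure arm:** The handle reached its computed stop position. Pushing harder raised the force but moved it no further. It holds steady at about 17–18 N, more than twice the 7.5 N spring, with the gripper set to 40 N.
- **Disagreements:** The gripper reads about 17.4 mm on the 18 mm handle, and the tool tilted about 4° while pushing. Neither changed during the last half second I watched.
- **Everything else:** The vial and hex key look undisturbed in the last pictures, and so do the parts of the tube rack and tip box in view. I did not recheck the items at the pump's left (petri dishes, tape roll, bottle) after the swing, but the fingertips stayed above their heights.

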